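# Spread the clustered valve castings over the inspection tray, gently

### The job

The five bare aluminium valve castings are huddled together in the black inspection tray; slide them apart, without lifting them, so that they stand evenly spread over the tray in one layer, well clear of each other and with both ends of the tray in use. Their machined faces mark easily, so never press, squeeze or bump a casting with more than 12 N, do not tip any over, and leave the glass pot and the steel gauge in the tray where they stand.

Things in the scene. Friction and masses are not known exactly. Their poses are not given: they have to be found in the camera images.
- tray: fixed shallow black tray, 310 mm (its x) by 450 mm (its y) outside, 300 by 440 mm inside, rim 14 mm high, floor 5 mm above its underside. Origin: centre of its underside, on the bench; z up
- part_a: one of five identical bare aluminium valve castings: a square base 66 x 66 mm, 28 mm high, with a round upright neck on its centre, 28 mm in diameter, rising from 28 to 56 mm above the underside; 0.18 to 0.33 kg. Origin: centre of the underside, z up along the neck, x and y along the sides of the base
- part_b: one of five identical bare aluminium valve castings: a square base 66 x 66 mm, 28 mm high, with a round upright neck on its centre, 28 mm in diameter, rising from 28 to 56 mm above the underside; 0.18 to 0.33 kg. Origin: centre of the underside, z up along the neck, x and y along the sides of the base
- part_c: one of five identical bare aluminium valve castings: a square base 66 x 66 mm, 28 mm high, with a round upright neck on its centre, 28 mm in diameter, rising from 28 to 56 mm above the underside; 0.18 to 0.33 kg. Origin: centre of the underside, z up along the neck, x and y along the sides of the base
- part_d: one of five identical bare aluminium valve castings: a square base 66 x 66 mm, 28 mm high, with a round upright neck on its centre, 28 mm in diameter, rising from 28 to 56 mm above the underside; 0.18 to 0.33 kg. Origin: centre of the underside, z up along the neck, x and y along the sides of the base
- part_e: one of five identical bare aluminium valve castings: a square base 66 x 66 mm, 28 mm high, with a round upright neck on its centre, 28 mm in diameter, rising from 28 to 56 mm above the underside; 0.18 to 0.33 kg. Origin: centre of the underside, z up along the neck, x and y along the sides of the base
- pot: squat amber glass pot with a steel lid, 48 mm in diameter, 50 mm high, standing in the tray at the middle of one short end; origin: centre of its underside
- gauge: steel plug gauge, a round foot 44 mm in diameter with a thinner neck and knob, 55 mm high, standing in the tray at the middle of the other short end; origin: centre of its underside

How it is judged (in metres and radians):
At the end, for the whole second after the job is handed in: All five castings upright, flat on the tray floor, at rest, untouched; every two at least 125 mm apart centre to centre; centres at least 20 mm in from the tray's inner walls; at least one centre beyond 90 mm from the tray's centre towards each of its two short ends (horizontal distance between part_a and part_b above 0.125 m and horizontal distance between each of part_a, part_b and part_c above 0.125 m and horizontal distance between each of part_a, part_b, part_c and part_d above 0.125 m and horizontal distance between each of part_a, part_b, part_c, part_d and part_e above 0.125 m and angle between each of part_a, part_b, part_c, part_d, part_e's own z axis and vertical below 0.1 rad and z of part_a in the frame of tray between 0.001 and 0.012 m and linear speed of each of part_a, part_b, part_c, part_d, part_e below 0.01 m/s and x of part_a in the frame of tray between -0.13 and 0.13 m and y of part_a in the frame of tray between -0.2 and 0.2 m and contact force between each of part_a, part_b, part_c, part_d, part_e and the fingers below 0.1 N and contact force between each of part_a, part_b, part_c, part_d, part_e and the arm below 0.1 N and z of part_b in the frame of tray between 0.001 and 0.012 m and x of part_b in the frame of tray between -0.13 and 0.13 m and y of part_b in the frame of tray between -0.2 and 0.2 m and z of part_c in the frame of tray between 0.001 and 0.012 m and x of part_c in the frame of tray between -0.13 and 0.13 m and y of part_c in the frame of tray between -0.2 and 0.2 m and z of part_d in the frame of tray between 0.001 and 0.012 m and x of part_d in the frame of tray between -0.13 and 0.13 m and y of part_d in the frame of tray between -0.2 and 0.2 m and z of part_e in the frame of tray between 0.001 and 0.012 m and x of part_e in the frame of tray between -0.13 and 0.13 m and y of part_e in the frame of tray between -0.2 and 0.2 m and y of any of part_a, part_b, part_c, part_d, part_e in the frame of tray above 0.09 m and y of any of part_a, part_b, part_c, part_d, part_e in the frame of tray below -0.09 m).
It fails at once if the robot bears on a casting with more than 12 N (push, squeeze or bump; in a squeeze the two fingers' forces add up) (contact force between any of part_a, part_b, part_c, part_d, part_e and the fingers above 12 N or contact force between any of part_a, part_b, part_c, part_d, part_e and the arm above 12 N).
It fails at once if a casting tips by more than 20 degrees (angle between any of part_a, part_b, part_c, part_d, part_e's own z axis and vertical above 0.35 rad).
It fails at once if a casting is lifted more than 20 mm off the tray floor (z of any of part_a, part_b, part_c, part_d, part_e in the frame of tray above 0.025 m).
It fails at once if the pot or the gauge is moved by more than 15 mm (distance of any of pot, gauge from where it was at the start of the episode above 0.015 m).
It also fails if it takes over 72 s, if anything falls off the work surface, if the arm or the gripper's body presses on something with over 40 N, if the wrist force passes 120 N, or if a joint passes its speed limit or range.

### The arm

A 6-joint arm with a two-finger parallel gripper is mounted at the origin on the work surface. World frame = base frame: x ahead of the robot, y to its left, z up, the work surface at z = 0. Lengths are in m, angles in degrees, forces in N, time in s.
With the tool pointing down it reaches from about 0.375 to 0.9 m from the base axis. Payload 3.1 kg.
Tool frame: the origin (TCP) lies at the very end of the fingers, on their centre line; the grasp point (between the pads) lies 19 mm behind it; z points along the fingers, y is the line along which they close (so a half turn about z gives the same grasp; the last joint's range is limited). The gripper opens to 87 mm and grips with 3 to 60 N. Pads are 19 mm wide; open, the fingers measure 117 mm over their backs; the gripper's body (75 mm by 190 mm) begins 51 mm behind the grasp point.
Start: joints at [-78.581, 30.224, 82.088, -0, 67.689, -10.227], TCP at [0.231, -0.581, 0.223] pointing down, gripper open.
Joint ranges: [-176.69, 176.69], [-43.24, 126.21], [12.49, 139.97], [-82, 262], [0, 151.66], [-163.58, 163.58]. Speed limits (degrees/s): [159.86, 159.86, 180, 180, 180, 180].

### API

Orientations are given as a 3x3 rotation matrix whose columns are the frame's x, y, z axes.
In Python, from rig import bot gives the robot as it stands.
- The arm moves only by the tool move_arm, never from a script. Its argument "increments" is a list of rows, each an object with "xyz": the shift along the tool's x, y, z in mm, a list of three; "roll": the turn about the tool's z in rad; "grip": the opening in per cent of the stroke, from 0 (shut) to 100 (fully open). A call has 1 to 5 rows; each row shifts and turns the commanded pose from where the row before left it, along the tool's axes as they then stand; what a row does not reach is not made up. A row lasts 1/12 s, in which the tool goes at most 41.7 mm and 7.16 degrees, less where a joint would pass 70% of its speed; a pose out of reach is approached as far as the arm can. A call is refused whole if a number of a shift passes 41.7 or a number of a turn 0.125, either way. A call with a gripper value outside its range is refused whole. The fingers move at their own pace and stop on an object; the grip force is fixed at half the most. Time passes only in rows, so rows that do not move let the fingers close. It gives the time, the measured TCP pose, the force, the opening and the grip force at its end, in the units of the state.
- bot.read_state(): the state, without advancing time (a new reading comes with each control period).
- bot.capture(name): name is "side" or "top"; returns (picture, depth): 400x640x3 uint8, red, green, blue; 400x640 float32, m along the optical axis (not along the pixel's ray), 0 where there is no reading.
- bot.camera_model(name): a dict with "intrinsics" (3x3 intrinsics, pixels), "rvec" (rotation vector, rad) and "tvec" (3), from world to camera coordinates, as OpenCV has them. Camera axes: x right, y down, z forward; pixel columns grow to the right and rows downward; lengths in m; the calibration is good to about 2 mm. A picture is of the moment at which its call begins. camera_model takes no time and is no camera call.
- bot.hand_in(): hands the job in; it is judged then, once.
Trained networks look in the newest picture that a camera, given by its name, has taken for a name from the list of things; names that differ only in an ending like _2 or _b are one class to them, and where a whole thing is asked for, a point or a joint stands for the part that bears it (a point fixed in the world has none). Each returns a list of dicts, best first, with "conf" (0 to 1); they miss things now and then, are a little off and sometimes report something else, mostly with a low value. They report only what shows in the picture. A call takes as long as a camera call.
- bot.spot_in(label, camera): "at" ([x, y, z] in m, in the coordinates of the camera as it stood for that picture, good to about 4 mm: the middle of the surface that is visible of it).
- bot.trace(label, camera): "mask" (400x640 bool, what is visible of it).
The state is a dict: "time_s": time; "joint_positions": joint angles; "qvel": joint speeds; "tau": joint torques, N m; "position": TCP position; "tcp_rot": TCP orientation; "force": force on the tool from outside, world axes, zero at the start; "moment": the same for the moment, N m; "opening": opening from 0.0 (shut) to 1.0 (fully open); "grasp_force": force on a finger pad.
Only numpy, scipy, OpenCV 4.12 (cv2) and the standard library are available. Lean on these libraries where they do the work, as an engineer would, in place of code of your own. Each camera call takes 0.05 s, during which the arm holds its last target. There are 200 camera calls.

## Working session

There is one attempt and no reset: what is moved stays moved. The work goes in short steps, Python scripts to look and compute and a tool call to move; the robot and the scene stay as the last step left them, time stands still between calls to the robot, and variables do not carry over. Pictures are saved under pics/ and viewed, at most 10 in all, crops included, and the job is handed in when it is done.

Besides the shell and the picture viewer there is one more tool, called after "Emit:" by a JSON object that holds its "op" and its "data". move_arm: Moves the arm, as the interface text tells. Its arguments: {"type":"object","properties":{"increments":{"type":"array"}},"required":["increments"]}

```bash
mkdir -p pics; cat > h.py <<'E'
import numpy as np, cv2
from rig import bot
def cam(n):
    m=bot.camera_model(n);R,_=cv2.Rodrigues(np.array(m["rvec"],float));return np.array(m["intrinsics"]),R,np.array(m["tvec"],float).ravel()
def c2w(n,p):
    K,R,t=cam(n);return R.T@(np.array(p)-t)
def world(n,d):
    K,R,t=cam(n);v,u=np.mgrid[:400,:640]
    P=np.stack([(u-K[0,2])/K[0,0]*d,(v-K[1,2])/K[1,1]*d,d],-1)
    return (P-t)@R
E
python3 - <<'E'
from h import *
np.set_printoptions(precision=4,suppress=True)
im,d=bot.capture("top");cv2.imwrite("pics/t0.png",im[:,:,::-1])
for l in["part_a","pot","gauge","tray"]:
    for r in bot.spot_in(l,"top"):print(l,round(r["conf"],2),c2w("top",r["at"]))
W=world("top",d);np.save("W0.npy",W)
# necks
m=(d>0)&(W[...,2]>.050)&(W[...,2]<.07)
n,L,s,c=cv2.connectedComponentsWithStats(m.astype(np.uint8))
for i in range(1,n):
    if s[i,4]>30:print(s[i,4],c[i],W[L==i].mean(0),np.ptp(W[L==i],0))
E
```

```text
part_a 0.96 [ 0.4592 -0.007   0.0351]
part_a 0.94 [0.539 0.058 0.037]
part_a 0.74 [ 0.5331 -0.0896  0.0302]
part_a 0.65 [ 0.5299 -0.0144  0.0356]
part_a 0.56 [ 0.614  -0.0238  0.0285]
pot 0.72 [0.5435 0.1718 0.0563]
gauge 0.72 [ 0.5384 -0.201   0.0223]
tray 0.76 [ 0.5001 -0.0264  0.0026]
96 [99.4896  5.3854] [0.8475 0.4373 0.0598] [0.034  0.0032 0.0194]
43 [138.8837   4.3023] [0.8591 0.3739 0.0558] [0.01   0.0103 0.0097]
957 [161.4044  23.6876] [0.8233 0.3263 0.0601] [0.0684 0.2014 0.0199]
91 [241.4615  11.5714] [0.86   0.1971 0.0596] [0.0582 0.0018 0.0196]
42 [297.619    4.4048] [0.8862 0.1056 0.0556] [0.0104 0.009  0.0092]
38 [312.5789   4.0263] [0.8891 0.0803 0.0562] [0.0092 0.0089 0.0089]
38 [344.5263   2.8947] [0.8969 0.0266 0.0559] [0.0114 0.0091 0.0093]
56 [432.9643   5.5179] [ 0.9065 -0.1227  0.0563] [0.0157 0.0106 0.0088]
219 [500.3516  23.8356] [ 0.8803 -0.2348  0.0597] [0.0982 0.0021 0.0197]
1034 [579.0629  58.765 ] [ 0.8286 -0.3618  0.06  ] [0.1428 0.1344 0.0199]
40 [424.65   6.5 ] [ 0.9035 -0.1089  0.0559] [0.0121 0.0096 0.0095]
113 [446.6195  11.354 ] [ 0.8979 -0.1462  
[... 1452 characters left out ...]
60.2454] [ 0.6197 -0.0216  0.0599] [0.0283 0.0267 0.0132]
1331 [ 30.8009 167.4448] [0.556  0.4739 0.0646] [0.0499 0.0815 0.02  ]
613 [227.2202 193.876 ] [0.5478 0.1734 0.0544] [0.0413 0.0423 0.008 ]
394 [ 13.835  205.7766] [0.4971 0.4941 0.0509] [0.0518 0.0478 0.004 ]
277 [299.0614 201.4224] [0.5461 0.063  0.0603] [0.0273 0.0274 0.0131]
282 [351.2411 210.9787] [ 0.5396 -0.0159  0.0602] [0.0269 0.0271 0.0117]
290 [404.1586 218.5586] [ 0.5362 -0.0949  0.0599] [0.0274 0.0266 0.0133]
263 [477.5779 224.6844] [ 0.5384 -0.2037  0.0588] [0.0252 0.0246 0.012 ]
182 [  6.7418 240.456 ] [0.4445 0.4902 0.0509] [0.0349 0.0303 0.0035]
292 [343.6986 264.4007] [ 0.4602 -0.0119  0.0603] [0.0272 0.0266 0.0118]
```

View pics/t0.png

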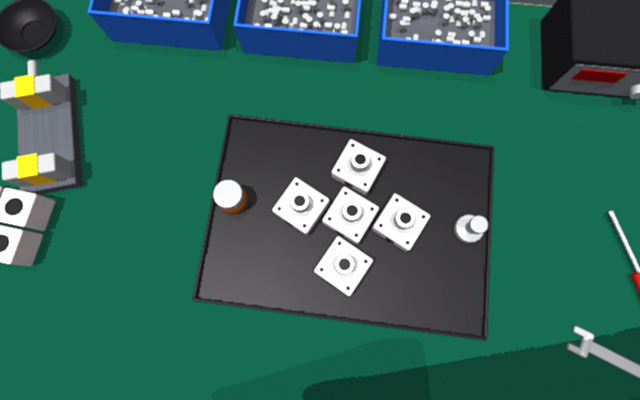

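The picture shows the five castings in a plus: the centre one at (351,211) and the others at (359,160), (299,201), (404,218) and (344,264). The pot stands at (228,197) on the left and the gauge at (475,228) on the right. Next I fit the tray pose and the casting yaws.

```bash
python3 - <<'E'
from h import *
np.set_printoptions(precision=4,suppress=True)
W=np.load("W0.npy");im=cv2.imread("pics/t0.png")
# tray: dark pixels
m=((im.max(2)<70)).astype(np.uint8);m[:105]=0;m[345:]=0;m[:,:185]=0;m[:,500:]=0
m=cv2.morphologyEx(m,cv2.MORPH_CLOSE,np.ones((7,7)))
n,L,s,c=cv2.connectedComponentsWithStats(m);i=1+s[1:,4].argmax();mm=L==i
K,R,t=cam("top")
P=W[mm];P=P[(P[:,2]>-.01)&(P[:,2]<.02)&(P[:,0]>.3)]
r=cv2.minAreaRect((P[:,:2]*1000).astype(np.float32));print("tray",r,cv2.boxPoints(r),np.median(P[:,2]))
b=((im.min(2)>110)&(W[...,2]>.024)&(W[...,2]<.042)).astype(np.uint8)
for k,(x,y) in dict(up=(.6197,-.0216),le=(.5461,.063),ce=(.5396,-.0159),ri=(.5362,-.0949),dn=(.4602,-.0119)).items():
    q=W[(b>0)&(np.hypot(W[...,0]-x,W[...,1]-y)<.05)]
    # best square fit: yaw minimising outliers
    best=min(((np.mean((np.abs((q[:,0]-x-a)*np.cos(w)+(q[:,1]-y-e)*np.sin(w))>.033)|(np.abs(-(q[:,0]-x-a)*np.sin(w)+(q[:,1]-y-e)*np.cos(w))>.033)),w,a,e) for w in np.radians(range(0,90,3)) for a in np.arange(-.006,.007,.002) for e in np.arange(-.006,.007,.002)))
    print(k,len(q),np.degrees(best[1]),x+best[2],y+best[3],best[0],np.median(q[:,2]))
s=bot.read_state();print(s["tcp_rot"],s["position"],s["opening"],s["time_s"])
E
```

```text
tray ((537.2877197265625, -18.000778198242188), (452.7562255859375, 314.71673583984375), 88.50287628173828) [[ 374.0685 -240.1904]
 [ 688.6779 -248.4129]
 [ 700.5069  204.1888]
 [ 385.8976  212.4113]] 0.004634921100927736
up 1402 66.0 0.6197 -0.0216 0.07061340941512126 0.03236061581569338
le 1533 63.0 0.5461 0.063 0.07045009784735812 0.032399991251663506
ce 1800 63.0 0.5396 -0.0159 0.19944444444444445 0.03231434265832195
ri 1569 63.0 0.5362 -0.0949 0.07265774378585087 0.03243116928631239
dn 1700 59.99999999999999 0.4602 -0.0119 0.06411764705882353 0.03246541884039593
[[ 0.9295  0.3689 -0.0002]
 [ 0.3689 -0.9295  0.001 ]
 [ 0.0001 -0.001  -1.    ]] [ 0.2305 -0.5806  0.2221] 1.0030475169798996 0.25
```

```bash
python3 - <<'E'
import numpy as np,cv2
C=np.array([537.3,-18.]);a=np.radians(-1.5);T=np.array([[np.cos(a),-np.sin(a)],[np.sin(a),np.cos(a)]])
p={k:np.array(v,float)*1000 for k,v in dict(up=(.6197,-.0216),le=(.5461,.063),ce=(.5396,-.0159),ri=(.5362,-.0949),dn=(.4602,-.0119)).items()}
yaw=np.radians(63);sq=np.array([[1,1],[-1,1],[-1,-1],[1,-1]])*33@np.array([[np.cos(yaw),np.sin(yaw)],[-np.sin(yaw),np.cos(yaw)]])
def sd(A,B):
    return min(min(cv2.pointPolygonTest((B).astype(np.float32).reshape(-1,1,2),tuple(map(float,x)),True)*-1 for x in cv2_d(A)),1e9)
def cv2_d(A): return np.concatenate([np.linspace(A[i],A[(i+1)%4],12) for i in range(4)])
for nm,sgn in(("A",1),("B",-1)):
    q=dict(p)
    for k,t in(("le",(sgn*95,130)),("ri",(-sgn*95,-130)),("up",(95,-sgn*130)),("dn",(-95,sgn*130))):
        g=C+T@np.array(t);d=g-q[k];mn=[];
        for s in np.linspace(0,1,15):
            P=q[k]+s*d
            mn.append(min([sd(P+sq,q[j]+sq) for j in q if j!=k]+[min(np.linalg.norm(x-o) for x in cv2_d(P+sq))-24 for o in([547.8,173.4],[538.4,-203.7])]))
        q[k]=g;print(nm,k,"clear start",mn[0],"min",min(mn),"goal",g.round(),"d",d.round(1),np.linalg.norm(d).round(),"ang",np.degrees(np.arctan2(d[1],d[0])).round(1))
E
```

```text
A le clear start 7.251343283724359 min 7.251343283724359 goal [636. 109.] d [89.6 46.5] 101.0 ang 27.4
A ri clear start 5.933084623433425 min 5.933084623433425 goal [ 439. -145.] d [-97.3 -50.6] 110.0 ang -152.5
A up clear start 7.957350079329705 min 7.957350079329705 goal [ 629. -150.] d [   9.2 -128.8] 129.0 ang -85.9
A dn clear start 6.561861650752927 min 6.561861650752927 goal [446. 114.] d [-14.5 126.3] 127.0 ang 96.5
B le clear start 7.251343283724359 min 7.251343283724359 goal [446. 114.] d [-100.4   51.4] 113.0 ang 152.9
B ri clear start 5.933084623433425 min 5.933084623433425 goal [ 629. -150.] d [ 92.7 -55.5] 108.0 ang -30.9
B up clear start 7.957350079329705 min -1.744232470519763 goal [636. 109.] d [ 16.  131.1] 132.0 ang 83.1
B dn clear start 6.561861650752927 min -2.371009689255776 goal [ 439. -145.] d [ -21.3 -133.6] 135.0 ang -99.0
```

```bash
cat > plan.py <<'E'
import sys,json,numpy as np
from rig import bot
# usage: x y z(mm) toolY-angle(deg) step(mm)
x,y,z,ang,step=map(float,sys.argv[1:6])
s=bot.read_state();R=np.array(s["tcp_rot"]);p=np.array(s["position"])*1000
a0=np.degrees(np.arctan2(R[1,1],R[0,1]));d=(a0-ang+90)%180-90
if len(sys.argv)>6:d+=float(sys.argv[6])
roll=np.radians(d);D=np.array([x,y,z])-p
n=int(max(np.ceil(np.linalg.norm(D)/step),np.ceil(abs(roll)/.12),1))
print("t",s["time_s"],"pos",p.round(1),"angY",round(a0,1),"D",D.round(1),"roll",roll.round(3),"n",n,"open",round(s["opening"],2),"F",np.round(s["force"],1),"q6",round(s["joint_positions"][5],1))
print("final-axes total tool shift",(R.T@D).round(1))
r=roll/n
for i in range(n):
    c,sn=np.cos(r*i),np.sin(r*i);Ri=R@np.array([[c,-sn,0],[sn,c,0],[0,0,1]])
    print(i+1,(Ri.T@(D/n)).round(1).tolist(),round(r,4))
E
python3 plan.py 546 63 110 27.4 38
```

```text
t 0.25 pos [ 230.5 -580.6  222.1] angY -68.4 D [ 315.5  643.6 -112.1] roll 1.47 n 20 open 1.0 F [-1.   0.1  0.6] q6 -10.2
final-axes total tool shift [ 530.7 -481.7  112.6]
1 [26.5, -24.1, 5.6] 0.0735
2 [24.7, -26.0, 5.6] 0.0735
3 [22.7, -27.7, 5.6] 0.0735
4 [20.6, -29.3, 5.6] 0.0735
5 [18.4, -30.7, 5.6] 0.0735
6 [16.1, -32.0, 5.6] 0.0735
7 [13.7, -33.1, 5.6] 0.0735
8 [11.2, -34.0, 5.6] 0.0735
9 [8.7, -34.8, 5.6] 0.0735
10 [6.1, -35.3, 5.6] 0.0735
11 [3.5, -35.7, 5.6] 0.0735
12 [0.9, -35.8, 5.6] 0.0735
13 [-1.7, -35.8, 5.6] 0.0735
14 [-4.4, -35.6, 5.6] 0.0735
15 [-7.0, -35.2, 5.6] 0.0735
16 [-9.5, -34.5, 5.6] 0.0735
17 [-12.0, -33.8, 5.6] 0.0735
18 [-14.5, -32.8, 5.6] 0.0735
19 [-16.9, -31.6, 5.6] 0.0735
20 [-19.1, -30.3, 5.6] 0.0735
```

Emit:
{"op": "move_arm", "data": {"increments": [{"xyz": [26, -24, 5.5], "roll": 0.0735, "grip": 46}, {"xyz": [25, -26, 5.5], "roll": 0.0735, "grip": 46}, {"xyz": [23, -28, 5.5], "roll": 0.0735, "grip": 46}, {"xyz": [21, -29, 5.5], "roll": 0.0735, "grip": 46}, {"xyz": [18, -31, 5.5], "roll": 0.0735, "grip": 46}]}}

```text
time_s: 0.67
position: [0.3099, -0.4184, 0.1948]
tcp_rot: [[1.0, 0.006, 0.0], [0.006, -1.0, -0.0], [0.0, 0.0, -1.0]]
force: [0.5, 0.2, 0.1]
opening: 0.704
grasp_force: 0.0
```

Emit:
{"op": "move_arm", "data": {"increments": [{"xyz": [16, -32, 5.5], "roll": 0.0735, "grip": 46}, {"xyz": [14, -33, 5.5], "roll": 0.0735, "grip": 46}, {"xyz": [11, -34, 5.5], "roll": 0.0735, "grip": 46}, {"xyz": [9, -35, 5.5], "roll": 0.0735, "grip": 46}, {"xyz": [6, -35, 5.5], "roll": 0.0735, "grip": 46}]}}

```text
time_s: 1.08
position: [0.3889, -0.2577, 0.1675]
tcp_rot: [[0.935, -0.353, 0.0], [-0.353, -0.935, -0.0], [0.0, 0.0, -1.0]]
force: [0.6, -0.2, 0.5]
opening: 0.468
grasp_force: 0.0
```

Emit:
{"op": "move_arm", "data": {"increments": [{"xyz": [3.5, -36, 5.5], "roll": 0.0735, "grip": 46}, {"xyz": [1, -36, 5.5], "roll": 0.0735, "grip": 46}, {"xyz": [-2, -36, 5.5], "roll": 0.0735, "grip": 46}, {"xyz": [-4, -36, 5.5], "roll": 0.0735, "grip": 46}, {"xyz": [-7, -35, 5.5], "roll": 0.0735, "grip": 46}]}}

```text
time_s: 1.5
position: [0.4685, -0.0959, 0.1399]
tcp_rot: [[0.746, -0.666, 0.0], [-0.666, -0.746, -0.0], [0.001, -0.0, -1.0]]
force: [0.9, -0.4, 1.1]
opening: 0.463
grasp_force: 0.0
```

Emit:
{"op": "move_arm", "data": {"increments": [{"xyz": [-9, -34, 5.5], "roll": 0.0735, "grip": 46}, {"xyz": [-12, -34, 5.5], "roll": 0.0735, "grip": 46}, {"xyz": [-14, -33, 5.5], "roll": 0.0735, "grip": 46}, {"xyz": [-17, -31, 5.5], "roll": 0.0735, "grip": 46}, {"xyz": [-19, -30, 5.5], "roll": 0.0735, "grip": 46}]}}

```text
time_s: 1.92
position: [0.5472, 0.0639, 0.1123]
tcp_rot: [[0.458, -0.889, 0.0], [-0.889, -0.458, -0.0], [0.0, -0.0, -1.0]]
force: [1.1, -0.1, 0.8]
opening: 0.461
grasp_force: 0.0
```

```bash
python3 plan.py 546 63 110 27.4 38
```

```text
t 1.9167 pos [547.2  63.9 112.3] angY -152.8 D [-1.2 -0.9 -2.3] roll -0.003 n 1 open 0.46 F [ 1.1 -0.1  0.8] q6 147.8
final-axes total tool shift [0.3 1.4 2.3]
1 [0.3, 1.4, 2.3] -0.003
```

Emit:
{"op": "move_arm", "data": {"increments": [{"xyz": [0.3, 1.4, 20], "roll": 0, "grip": 46}, {"xyz": [0, 0, 25], "roll": 0, "grip": 46}, {"xyz": [0, 0, 18], "roll": 0, "grip": 46}, {"xyz": [0, 0, 9], "roll": 0, "grip": 46}, {"xyz": [0, 0, 0], "roll": 0, "grip": 46}]}}

```text
time_s: 2.33
position: [0.544, 0.0613, 0.0386]
tcp_rot: [[0.461, -0.888, -0.004], [-0.888, -0.461, 0.0], [-0.002, 0.004, -1.0]]
force: [0.4, 0.4, -0.4]
opening: 0.464
grasp_force: 0.0
```

```bash
python3 - <<'E'
from h import *
im,d=bot.capture("side");cv2.imwrite("pics/s1.png",im[:,:,::-1])
E
```

```text
(no output)
```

View pics/s1.png

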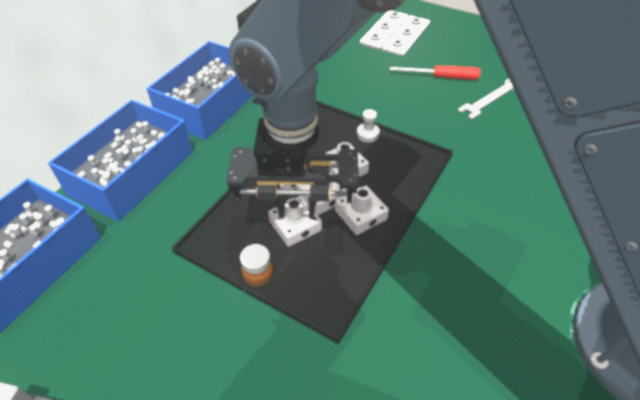

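The side view shows the fingers straddling the neck of the casting nearest the pot, at about (294,208), and the force reads near zero. I now drag it gently along tool -y.

Emit:
{"op": "move_arm", "data": {"increments": [{"xyz": [0, -2, 0], "roll": 0, "grip": 46}, {"xyz": [0, -2, 0], "roll": 0, "grip": 46}, {"xyz": [0, -2, 0], "roll": 0, "grip": 46}, {"xyz": [0, -2, 0], "roll": 0, "grip": 46}, {"xyz": [0, -2, 0], "roll": 0, "grip": 46}]}}

```text
time_s: 2.8
position: [0.5541, 0.0655, 0.0413]
tcp_rot: [[0.461, -0.887, -0.001], [-0.887, -0.461, -0.001], [0.0, 0.001, -1.0]]
force: [-2.3, -2.4, 2.0]
opening: 0.464
grasp_force: 1.5
```

Emit:
{"op": "move_arm", "data": {"increments": [{"xyz": [0, -3, 0], "roll": 0, "grip": 46}, {"xyz": [0, -4, 0], "roll": 0, "grip": 46}, {"xyz": [0, -5, 0], "roll": 0, "grip": 46}, {"xyz": [0, -6, 0], "roll": 0, "grip": 46}, {"xyz": [0, -6, 0], "roll": 0, "grip": 46}]}}

```text
time_s: 3.22
position: [0.5758, 0.0771, 0.0405]
tcp_rot: [[0.461, -0.888, -0.001], [-0.888, -0.461, 0.0], [-0.0, 0.001, -1.0]]
force: [-3.0, -1.9, 3.1]
opening: 0.46
grasp_force: 1.7
```

Emit:
{"op": "move_arm", "data": {"increments": [{"xyz": [0, -6, 0], "roll": 0, "grip": 46}, {"xyz": [0, -6, 0], "roll": 0, "grip": 46}, {"xyz": [0, -6, 0], "roll": 0, "grip": 46}, {"xyz": [0, -6, 0], "roll": 0, "grip": 46}, {"xyz": [0, -6, 0], "roll": 0, "grip": 46}]}}

```text
time_s: 3.63
position: [0.6028, 0.091, 0.0405]
tcp_rot: [[0.461, -0.888, -0.0], [-0.888, -0.461, 0.0], [-0.0, 0.0, -1.0]]
force: [-3.2, -2.2, 3.6]
opening: 0.461
grasp_force: 1.8
```

Emit:
{"op": "move_arm", "data": {"increments": [{"xyz": [0, -6, 0], "roll": 0, "grip": 46}, {"xyz": [0, -6, 0], "roll": 0, "grip": 46}, {"xyz": [0, -6, 0], "roll": 0, "grip": 46}, {"xyz": [0, -5, 0], "roll": 0, "grip": 46}, {"xyz": [0, -4, 0], "roll": 0, "grip": 46}]}}

```text
time_s: 4.05
position: [0.627, 0.1034, 0.0405]
tcp_rot: [[0.461, -0.888, 0.001], [-0.888, -0.461, 0.0], [0.0, -0.001, -1.0]]
force: [-3.3, -2.1, 2.1]
opening: 0.462
grasp_force: 1.7
```

Emit:
{"op": "move_arm", "data": {"increments": [{"xyz": [0, -3, 0], "roll": 0, "grip": 46}, {"xyz": [0, -2, 0], "roll": 0, "grip": 46}, {"xyz": [0, 0, 0], "roll": 0, "grip": 46}, {"xyz": [0, 2, 0], "roll": 0, "grip": 46}, {"xyz": [0, 3, 0], "roll": 0, "grip": 46}]}}

```text
time_s: 4.47
position: [0.6274, 0.1033, 0.0406]
tcp_rot: [[0.46, -0.888, 0.003], [-0.888, -0.46, 0.0], [0.001, -0.003, -1.0]]
force: [-0.4, 1.3, -0.3]
opening: 0.457
grasp_force: 0.0
```

```bash
python3 - <<'E'
from h import *
im,d=bot.capture("side");cv2.imwrite("pics/s2.png",im[:,:,::-1])
E
```

```text
(no output)
```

View pics/s2.png

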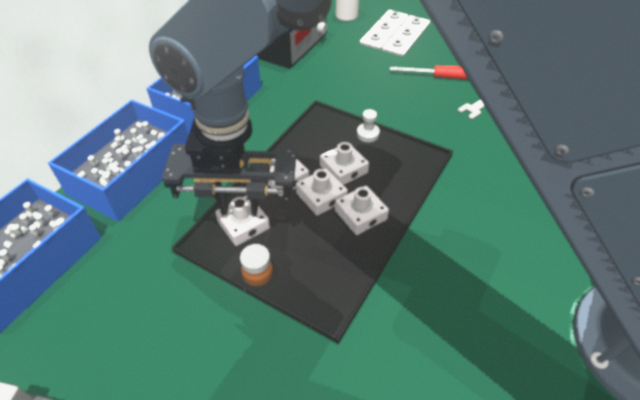

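The casting slid cleanly to the corner and now stands at about (242,215), upright. The ri casting is next.

Emit:
{"op": "move_arm", "data": {"increments": [{"xyz": [0, 0, -15], "roll": 0, "grip": 46}, {"xyz": [0, 0, -25], "roll": 0, "grip": 46}, {"xyz": [0, 0, -25], "roll": 0, "grip": 46}]}}

```text
time_s: 4.77
position: [0.6256, 0.103, 0.1052]
tcp_rot: [[0.46, -0.888, -0.002], [-0.888, -0.46, 0.0], [-0.001, 0.001, -1.0]]
force: [0.6, -0.7, 0.2]
opening: 0.46
grasp_force: 0.0
```

```bash
python3 plan.py 536.5 -94.5 105 27.5 38
```

```text
t 4.7667 pos [625.6 103.  105.2] angY -152.6 D [ -89.1 -197.5   -0.2] roll -0.002 n 6 open 0.46 F [ 0.6 -0.7  0.2] q6 151.8
final-axes total tool shift [134.4 170.    0.3]
1 [22.4, 28.3, 0.1] -0.0003
2 [22.4, 28.3, 0.1] -0.0003
3 [22.4, 28.3, 0.1] -0.0003
4 [22.4, 28.3, 0.1] -0.0003
5 [22.4, 28.4, 0.1] -0.0003
6 [22.4, 28.4, 0.1] -0.0003
```

Emit:
{"op": "move_arm", "data": {"increments": [{"xyz": [15, 20, 0], "roll": 0, "grip": 46}, {"xyz": [22, 28, 0], "roll": 0, "grip": 46}, {"xyz": [22, 28, 0], "roll": 0, "grip": 46}, {"xyz": [22, 28, 0], "roll": 0, "grip": 46}, {"xyz": [22, 28, 0], "roll": 0, "grip": 46}]}}

```text
time_s: 5.18
position: [0.5561, -0.0503, 0.1059]
tcp_rot: [[0.461, -0.887, 0.002], [-0.887, -0.461, -0.0], [0.001, -0.002, -1.0]]
force: [-0.4, -0.1, 0.5]
opening: 0.455
grasp_force: 0.0
```

Emit:
{"op": "move_arm", "data": {"increments": [{"xyz": [20, 25, 0], "roll": 0, "grip": 46}, {"xyz": [11, 13, 0], "roll": 0, "grip": 46}, {"xyz": [0, 0, 5], "roll": 0, "grip": 46}]}}

```text
time_s: 5.43
position: [0.5369, -0.0978, 0.1014]
tcp_rot: [[0.456, -0.89, 0.003], [-0.89, -0.456, -0.002], [0.003, -0.001, -1.0]]
force: [0.8, -0.3, 0.5]
opening: 0.461
grasp_force: 0.0
```

```bash
python3 plan.py 536.5 -94.5 40 27.5 38
```

```text
t 5.4333 pos [536.9 -97.8 101.4] angY -152.9 D [ -0.4   3.3 -61.4] roll -0.006 n 2 open 0.46 F [ 0.8 -0.3  0.5] q6 130.8
final-axes total tool shift [-3.3 -1.1 61.4]
1 [-1.6, -0.5, 30.7] -0.0031
2 [-1.6, -0.5, 30.7] -0.0031
```

Emit:
{"op": "move_arm", "data": {"increments": [{"xyz": [-1, 0, 17], "roll": 0, "grip": 46}, {"xyz": [0, 0, 20], "roll": 0, "grip": 46}, {"xyz": [0, 0, 15], "roll": 0, "grip": 46}, {"xyz": [0, 0, 8], "roll": 0, "grip": 46}, {"xyz": [0, 0, 0], "roll": 0, "grip": 46}]}}

```text
time_s: 5.85
position: [0.5357, -0.0923, 0.0388]
tcp_rot: [[0.461, -0.887, -0.003], [-0.887, -0.461, 0.001], [-0.003, 0.002, -1.0]]
force: [0.1, 0.3, -0.4]
opening: 0.458
grasp_force: 0.0
```

```bash
python3 plan.py 444 -142 40 27.5 38|head -2
```

```text
t 5.85 pos [535.7 -92.3  38.8] angY -152.6 D [-91.7 -49.7   1.2] roll -0.001 n 3 open 0.46 F [ 0.1  0.3 -0.4] q6 131.0
final-axes total tool shift [  1.8 104.3  -1. ]
```

Emit:
{"op": "move_arm", "data": {"increments": [{"xyz": [0, 2, 0], "roll": 0, "grip": 46}, {"xyz": [0, 2, 0], "roll": 0, "grip": 46}, {"xyz": [0, 2, 0], "roll": 0, "grip": 46}, {"xyz": [0, 2, 0], "roll": 0, "grip": 46}, {"xyz": [0, 2, 0], "roll": 0, "grip": 46}]}}

```text
time_s: 6.27
position: [0.5286, -0.0982, 0.0414]
tcp_rot: [[0.46, -0.888, 0.003], [-0.888, -0.46, -0.001], [0.002, -0.002, -1.0]]
force: [1.3, 1.2, 0.5]
opening: 0.461
grasp_force: 1.0
```

Emit:
{"op": "move_arm", "data": {"increments": [{"xyz": [0, 3, 0], "roll": 0, "grip": 46}, {"xyz": [0, 4, 0], "roll": 0, "grip": 46}, {"xyz": [0, 5, 0], "roll": 0, "grip": 46}, {"xyz": [0, 6, 0], "roll": 0, "grip": 46}, {"xyz": [0, 6, 0], "roll": 0, "grip": 46}]}}

```text
time_s: 6.68
position: [0.5062, -0.1093, 0.0408]
tcp_rot: [[0.461, -0.888, 0.001], [-0.888, -0.461, -0.0], [0.001, -0.0, -1.0]]
force: [1.8, 1.4, 0.9]
opening: 0.46
grasp_force: 1.3
```

Emit:
{"op": "move_arm", "data": {"increments": [{"xyz": [0, 6, 0], "roll": 0, "grip": 46}, {"xyz": [0, 6, 0], "roll": 0, "grip": 46}, {"xyz": [0, 6, 0], "roll": 0, "grip": 46}, {"xyz": [0, 6, 0], "roll": 0, "grip": 46}, {"xyz": [0, 6, 0], "roll": 0, "grip": 46}]}}

```text
time_s: 7.1
position: [0.4792, -0.1231, 0.0406]
tcp_rot: [[0.46, -0.888, 0.0], [-0.888, -0.46, 0.0], [0.0, -0.0, -1.0]]
force: [2.7, 1.6, 2.1]
opening: 0.465
grasp_force: 1.4
```

Emit:
{"op": "move_arm", "data": {"increments": [{"xyz": [0, 6, 0], "roll": 0, "grip": 46}, {"xyz": [0, 6, 0], "roll": 0, "grip": 46}, {"xyz": [0, 6, 0], "roll": 0, "grip": 46}, {"xyz": [0, 6, 0], "roll": 0, "grip": 46}, {"xyz": [0, 5, 0], "roll": 0, "grip": 46}]}}

```text
time_s: 7.52
position: [0.4533, -0.1363, 0.0405]
tcp_rot: [[0.46, -0.888, -0.0], [-0.888, -0.46, 0.0], [-0.0, 0.0, -1.0]]
force: [3.5, 1.1, 2.3]
opening: 0.462
grasp_force: 1.4
```

Emit:
{"op": "move_arm", "data": {"increments": [{"xyz": [0, 4, 0], "roll": 0, "grip": 46}, {"xyz": [0, 3, 0], "roll": 0, "grip": 46}, {"xyz": [0, 2, 0], "roll": 0, "grip": 46}, {"xyz": [0, 0, 0], "roll": 0, "grip": 46}, {"xyz": [0, -3, 0], "roll": 0, "grip": 46}]}}

```text
time_s: 7.93
position: [0.4472, -0.1385, 0.0402]
tcp_rot: [[0.46, -0.888, -0.003], [-0.888, -0.46, 0.001], [-0.003, 0.002, -1.0]]
force: [-0.3, -0.4, -0.0]
opening: 0.457
grasp_force: 0.0
```

Emit:
{"op": "move_arm", "data": {"increments": [{"xyz": [0, -2, 0], "roll": 0, "grip": 46}, {"xyz": [0, 0, -15], "roll": 0, "grip": 46}, {"xyz": [0, 0, -25], "roll": 0, "grip": 46}, {"xyz": [0, 0, -25], "roll": 0, "grip": 46}, {"xyz": [0, 0, 0], "roll": 0, "grip": 46}]}}

```text
time_s: 8.35
position: [0.4525, -0.1387, 0.1087]
tcp_rot: [[0.461, -0.887, 0.005], [-0.887, -0.461, -0.003], [0.005, -0.003, -1.0]]
force: [0.4, -0.3, -0.2]
opening: 0.458
grasp_force: 0.0
```

```bash
python3 - <<'E'
from h import *
np.set_printoptions(precision=4,suppress=True)
im,d=bot.capture("top");cv2.imwrite("pics/t3.png",im[:,:,::-1])
W=world("top",d)
for r in bot.spot_in("part_a","top"):print(round(r["conf"],2),c2w("top",r["at"]))
m=(d>0)&(W[...,2]>.050)&(W[...,2]<.07)&(W[...,0]<.7)&(np.abs(W[...,1])<.25)
n,L,s,c=cv2.connectedComponentsWithStats(m.astype(np.uint8))
for i in range(1,n):
    if s[i,4]>30:print(s[i,4],c[i],W[L==i].mean(0),np.ptp(W[L==i],0))
E
python3 plan.py 619.5 -21.5 105 -86 38
```

```text
0.96 [0.6178 0.0978 0.0362]
0.92 [ 0.6139 -0.0208  0.0316]
0.88 [ 0.4438 -0.1226  0.032 ]
0.77 [ 0.4604 -0.0104  0.0375]
0.67 [ 0.5358 -0.0151  0.0336]
270 [278.6    150.1963] [0.6231 0.1038 0.0599] [0.0273 0.0269 0.0134]
275 [359.4182 160.2618] [ 0.6196 -0.0215  0.06  ] [0.0271 0.0267 0.0139]
617 [227.1994 193.9076] [0.5477 0.1734 0.0544] [0.0414 0.0425 0.0081]
282 [351.1525 211.039 ] [ 0.5395 -0.0158  0.0601] [0.0268 0.0271 0.0125]
293 [343.7235 264.4027] [ 0.4602 -0.012   0.0605] [0.0271 0.0265 0.0137]
57 [437.2105 277.6316] [ 0.4553 -0.147   0.0604] [0.02   0.0144 0.0053]
107 [426.0467 281.972 ] [ 0.4476 -0.1316  0.0592] [0.0222 0.0141 0.0134]
t 8.45 pos [ 450.8 -137.9  106.1] angY -152.5 D [168.7 116.4  -1.1] roll -1.161 n 10 open 0.46 F [ 0.  -0.5 -0. ] q6 121.9
final-axes total tool shift [ -25.5 -203.4    1.2]
1 [-2.5, -20.3, 0.1] -0.1161
2 [-0.2, -20.5, 0.1] -0.1161
3 [2.2, -20.4, 0.1] -0.1161
4 [4.5, -20.0, 0.1] -0.1161
5 [6.8, -19.3, 0.1] -0.1161
6 [9.0, -18.4, 0.1] -0.1161
7 [11.1, -17.2, 0.1] -0.1161
8 [13.0, -15.8, 0.1] -0.1161
9 [14.8, -14.2, 0.1] -0.1161
10 [16.3, -12.4, 0.1] -0.1161
```

View pics/t3.png

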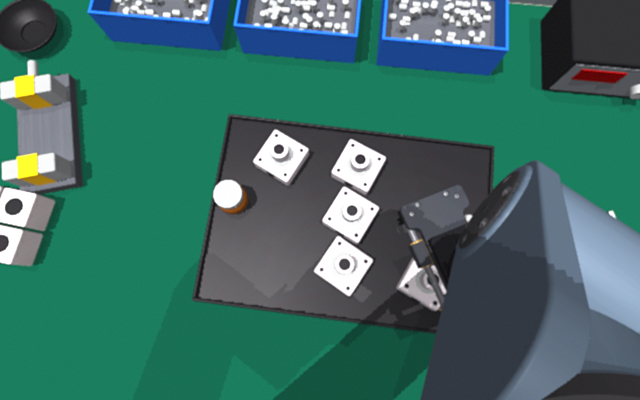

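The first casting is at (279,150), 146 mm from the centre one at (351,211). The ri casting shows partly behind the gripper at (426,282), and "up" and "dn" have not moved. I go to "up" next.

Emit:
{"op": "move_arm", "data": {"increments": [{"xyz": [-2.5, -20, 0], "roll": -0.116, "grip": 46}, {"xyz": [0, -20.5, 0], "roll": -0.116, "grip": 46}, {"xyz": [2, -20.5, 0], "roll": -0.116, "grip": 46}, {"xyz": [4.5, -20, 0], "roll": -0.116, "grip": 46}, {"xyz": [7, -19.5, 0], "roll": -0.116, "grip": 46}]}}

```text
time_s: 8.87
position: [0.5343, -0.0787, 0.1039]
tcp_rot: [[0.875, -0.485, -0.004], [-0.485, -0.875, 0.001], [-0.004, 0.001, -1.0]]
force: [-0.3, -0.6, 0.2]
opening: 0.459
grasp_force: 0.0
```

Emit:
{"op": "move_arm", "data": {"increments": [{"xyz": [9, -18.5, 0], "roll": -0.116, "grip": 46}, {"xyz": [11, -17, 0], "roll": -0.116, "grip": 46}, {"xyz": [13, -16, 0], "roll": -0.116, "grip": 46}, {"xyz": [15, -14, 0], "roll": -0.116, "grip": 46}, {"xyz": [16, -12.5, 0], "roll": -0.116, "grip": 46}]}}

```text
time_s: 9.28
position: [0.6186, -0.0208, 0.1034]
tcp_rot: [[0.997, 0.074, -0.004], [0.074, -0.997, 0.001], [-0.004, -0.001, -1.0]]
force: [1.0, -0.8, -1.0]
opening: 0.459
grasp_force: 0.0
```

Emit:
{"op": "move_arm", "data": {"increments": [{"xyz": [0, 0, 0], "roll": 0, "grip": 46}, {"xyz": [0, 0, 0], "roll": 0, "grip": 46}]}}

```text
time_s: 9.45
position: [0.6183, -0.021, 0.1036]
tcp_rot: [[0.998, 0.068, -0.003], [0.068, -0.998, 0.0], [-0.003, -0.001, -1.0]]
force: [-0.2, -0.1, -0.8]
opening: 0.461
grasp_force: 0.0
```

```bash
python3 plan.py 619.5 -21.5 40 -86 38
```

```text
t 9.45 pos [618.3 -21.  103.6] angY -86.1 D [  1.2  -0.5 -63.6] roll -0.002 n 2 open 0.46 F [-0.2 -0.1 -0.8] q6 73.9
final-axes total tool shift [ 1.4  0.6 63.6]
1 [0.7, 0.3, 31.8] -0.001
2 [0.7, 0.3, 31.8] -0.001
```

Emit:
{"op": "move_arm", "data": {"increments": [{"xyz": [1, 0.5, 19], "roll": 0, "grip": 46}, {"xyz": [0, 0, 22], "roll": 0, "grip": 46}, {"xyz": [0, 0, 15], "roll": 0, "grip": 46}, {"xyz": [0, 0, 7], "roll": 0, "grip": 46}, {"xyz": [0, 0, 0], "roll": 0, "grip": 46}]}}

```text
time_s: 9.87
position: [0.6171, -0.0225, 0.04]
tcp_rot: [[0.998, 0.066, -0.006], [0.066, -0.998, 0.001], [-0.006, -0.002, -1.0]]
force: [-0.3, -0.6, -1.1]
opening: 0.457
grasp_force: 0.0
```

Emit:
{"op": "move_arm", "data": {"increments": [{"xyz": [0, 2, 0], "roll": 0, "grip": 46}, {"xyz": [0, 2, 0], "roll": 0, "grip": 46}, {"xyz": [0, 2, 0], "roll": 0, "grip": 46}, {"xyz": [0, 2, 0], "roll": 0, "grip": 46}, {"xyz": [0, 2, 0], "roll": 0, "grip": 46}]}}

```text
time_s: 10.28
position: [0.6213, -0.032, 0.0436]
tcp_rot: [[0.998, 0.067, 0.002], [0.067, -0.998, 0.001], [0.002, -0.001, -1.0]]
force: [0.1, 3.3, 2.7]
opening: 0.46
grasp_force: 1.5
```

Emit:
{"op": "move_arm", "data": {"increments": [{"xyz": [0, 3, 0], "roll": 0, "grip": 46}, {"xyz": [0, 4, 0], "roll": 0, "grip": 46}, {"xyz": [0, 5, 0], "roll": 0, "grip": 46}, {"xyz": [0, 6, 0], "roll": 0, "grip": 46}, {"xyz": [0, 6, 0], "roll": 0, "grip": 46}]}}

```text
time_s: 10.7
position: [0.6224, -0.0567, 0.0426]
tcp_rot: [[0.998, 0.068, -0.0], [0.068, -0.998, 0.0], [-0.0, -0.0, -1.0]]
force: [-0.7, 3.8, 3.1]
opening: 0.462
grasp_force: 1.3
```

Emit:
{"op": "move_arm", "data": {"increments": [{"xyz": [0, 6, 0], "roll": 0, "grip": 46}, {"xyz": [0, 6, 0], "roll": 0, "grip": 46}, {"xyz": [0, 6, 0], "roll": 0, "grip": 46}, {"xyz": [0, 6, 0], "roll": 0, "grip": 46}, {"xyz": [0, 6, 0], "roll": 0, "grip": 46}]}}

```text
time_s: 11.12
position: [0.6244, -0.0868, 0.0425]
tcp_rot: [[0.998, 0.068, -0.0], [0.068, -0.998, 0.0], [-0.0, -0.0, -1.0]]
force: [0.4, 2.4, 1.8]
opening: 0.465
grasp_force: 1.5
```

Emit:
{"op": "move_arm", "data": {"increments": [{"xyz": [0, 6, 0], "roll": 0, "grip": 46}, {"xyz": [0, 6, 0], "roll": 0, "grip": 46}, {"xyz": [0, 6, 0], "roll": 0, "grip": 46}, {"xyz": [0, 6, 0], "roll": 0, "grip": 46}, {"xyz": [0, 6, 0], "roll": 0, "grip": 46}]}}

```text
time_s: 11.53
position: [0.6265, -0.1166, 0.0425]
tcp_rot: [[0.998, 0.068, -0.0], [0.068, -0.998, 0.0], [-0.0, -0.0, -1.0]]
force: [-0.0, 2.7, 2.3]
opening: 0.458
grasp_force: 1.5
```

Emit:
{"op": "move_arm", "data": {"increments": [{"xyz": [0, 6, 0], "roll": 0, "grip": 46}, {"xyz": [0, 6, 0], "roll": 0, "grip": 46}, {"xyz": [0, 6, 0], "roll": 0, "grip": 46}, {"xyz": [0, 6, 0], "roll": 0, "grip": 46}, {"xyz": [0, 5, 0], "roll": 0, "grip": 46}]}}

```text
time_s: 11.95
position: [0.6285, -0.1458, 0.0425]
tcp_rot: [[0.998, 0.068, -0.0], [0.068, -0.998, -0.0], [-0.0, 0.0, -1.0]]
force: [-0.3, 2.7, 2.2]
opening: 0.462
grasp_force: 1.4
```

Emit:
{"op": "move_arm", "data": {"increments": [{"xyz": [0, 4, 0], "roll": 0, "grip": 46}, {"xyz": [0, 3, 0], "roll": 0, "grip": 46}, {"xyz": [0, 2, 0], "roll": 0, "grip": 46}, {"xyz": [0, 0, 0], "roll": 0, "grip": 46}, {"xyz": [0, -3, 0], "roll": 0, "grip": 46}]}}

```text
time_s: 12.37
position: [0.6291, -0.1521, 0.0424]
tcp_rot: [[0.998, 0.068, 0.001], [0.068, -0.998, -0.002], [0.001, 0.002, -1.0]]
force: [-0.4, 0.0, 0.1]
opening: 0.464
grasp_force: 0.0
```

Emit:
{"op": "move_arm", "data": {"increments": [{"xyz": [0, -2, 0], "roll": 0, "grip": 46}, {"xyz": [0, 0, -15], "roll": 0, "grip": 46}, {"xyz": [0, 0, -25], "roll": 0, "grip": 46}, {"xyz": [0, 0, -25], "roll": 0, "grip": 46}, {"xyz": [0, 0, 0], "roll": 0, "grip": 46}]}}

```text
time_s: 12.78
position: [0.6321, -0.1502, 0.1124]
tcp_rot: [[0.998, 0.069, 0.009], [0.069, -0.998, -0.004], [0.009, 0.005, -1.0]]
force: [0.8, -0.4, 0.5]
opening: 0.464
grasp_force: 0.0
```

```bash
python3 plan.py 460.5 -12 105 96.5 35
```

```text
t 12.7833 pos [ 632.1 -150.2  112.4] angY -86.1 D [-171.6  138.2   -7.4] roll -0.045 n 7 open 0.46 F [ 0.8 -0.4  0.5] q6 62.9
final-axes total tool shift [-161.8 -149.7    5.3]
1 [-23.1, -21.4, 0.8] -0.0064
2 [-23.0, -21.5, 0.8] -0.0064
3 [-22.8, -21.7, 0.8] -0.0064
4 [-22.7, -21.8, 0.8] -0.0064
5 [-22.6, -22.0, 0.8] -0.0064
6 [-22.4, -22.1, 0.8] -0.0064
7 [-22.3, -22.3, 0.8] -0.0064
```

Emit:
{"op": "move_arm", "data": {"increments": [{"xyz": [-14, -13, 1], "roll": -0.006, "grip": 46}, {"xyz": [-23, -21.5, 1], "roll": -0.006, "grip": 46}, {"xyz": [-23, -21.5, 1], "roll": -0.006, "grip": 46}, {"xyz": [-23, -22, 1], "roll": -0.006, "grip": 46}, {"xyz": [-23, -22, 1], "roll": -0.006, "grip": 46}]}}

```text
time_s: 13.2
position: [0.5135, -0.057, 0.1021]
tcp_rot: [[0.995, 0.098, -0.0], [0.098, -0.995, -0.0], [-0.0, 0.0, -1.0]]
force: [0.7, -0.4, 1.4]
opening: 0.464
grasp_force: 0.0
```

Emit:
{"op": "move_arm", "data": {"increments": [{"xyz": [-22.5, -22, 0], "roll": -0.006, "grip": 46}, {"xyz": [-20, -19, 0], "roll": -0.006, "grip": 46}, {"xyz": [-11, -11, 0], "roll": -0.003, "grip": 46}, {"xyz": [0, 0, 0], "roll": 0, "grip": 46}, {"xyz": [0, 0, 0], "roll": 0, "grip": 46}]}}

```text
time_s: 13.62
position: [0.4565, -0.0113, 0.1025]
tcp_rot: [[0.993, 0.114, 0.001], [0.114, -0.993, -0.001], [0.0, 0.001, -1.0]]
force: [0.7, 0.1, 0.2]
opening: 0.462
grasp_force: 0.0
```

```bash
python3 plan.py 460.5 -12 40 96.5 35|head -3
```

```text
t 13.6167 pos [456.5 -11.3 102.5] angY -83.5 D [  4.   -0.7 -62.5] roll 0.001 n 2 open 0.46 F [0.7 0.1 0.2] q6 68.0
final-axes total tool shift [ 3.9  1.1 62.5]
1 [1.9, 0.5, 31.3] 0.0004
```

Emit:
{"op": "move_arm", "data": {"increments": [{"xyz": [4, 1, 18], "roll": 0, "grip": 46}, {"xyz": [0, 0, 22], "roll": 0, "grip": 46}, {"xyz": [0, 0, 15], "roll": 0, "grip": 46}, {"xyz": [0, 0, 6], "roll": 0, "grip": 46}, {"xyz": [0, 0, 0], "roll": 0, "grip": 46}]}}

```text
time_s: 14.03
position: [0.4614, -0.0129, 0.0402]
tcp_rot: [[0.994, 0.112, -0.001], [0.112, -0.994, 0.0], [-0.001, -0.0, -1.0]]
force: [0.5, 0.5, -0.2]
opening: 0.46
grasp_force: 0.0
```

Emit:
{"op": "move_arm", "data": {"increments": [{"xyz": [0, -2, 0], "roll": 0, "grip": 46}, {"xyz": [0, -2, 0], "roll": 0, "grip": 46}, {"xyz": [0, -2, 0], "roll": 0, "grip": 46}, {"xyz": [0, -2, 0], "roll": 0, "grip": 46}, {"xyz": [0, -2, 0], "roll": 0, "grip": 46}]}}

```text
time_s: 14.45
position: [0.4601, -0.0023, 0.0423]
tcp_rot: [[0.994, 0.113, 0.002], [0.113, -0.994, -0.001], [0.002, 0.001, -1.0]]
force: [0.4, -1.5, 0.4]
opening: 0.458
grasp_force: 1.1
```

Emit:
{"op": "move_arm", "data": {"increments": [{"xyz": [0, -3, 0], "roll": 0, "grip": 46}, {"xyz": [0, -4, 0], "roll": 0, "grip": 46}, {"xyz": [0, -5, 0], "roll": 0, "grip": 46}, {"xyz": [0, -6, 0], "roll": 0, "grip": 46}, {"xyz": [0, -6, 0], "roll": 0, "grip": 46}]}}

```text
time_s: 14.87
position: [0.4567, 0.0222, 0.0416]
tcp_rot: [[0.994, 0.113, 0.0], [0.113, -0.994, -0.0], [0.0, 0.0, -1.0]]
force: [0.9, -1.3, 1.4]
opening: 0.458
grasp_force: 1.1
```

Emit:
{"op": "move_arm", "data": {"increments": [{"xyz": [0, -6, 0], "roll": 0, "grip": 46}, {"xyz": [0, -6, 0], "roll": 0, "grip": 46}, {"xyz": [0, -6, 0], "roll": 0, "grip": 46}, {"xyz": [0, -6, 0], "roll": 0, "grip": 46}, {"xyz": [0, -6, 0], "roll": 0, "grip": 46}]}}

```text
time_s: 15.28
position: [0.4532, 0.0521, 0.0416]
tcp_rot: [[0.994, 0.113, -0.0], [0.113, -0.994, -0.0], [-0.0, -0.0, -1.0]]
force: [-0.8, -2.4, 3.3]
opening: 0.458
grasp_force: 1.3
```

Emit:
{"op": "move_arm", "data": {"increments": [{"xyz": [0, -6, 0], "roll": 0, "grip": 46}, {"xyz": [0, -6, 0], "roll": 0, "grip": 46}, {"xyz": [0, -6, 0], "roll": 0, "grip": 46}, {"xyz": [0, -6, 0], "roll": 0, "grip": 46}, {"xyz": [0, -6, 0], "roll": 0, "grip": 46}]}}

```text
time_s: 15.7
position: [0.4498, 0.0818, 0.0415]
tcp_rot: [[0.994, 0.113, -0.0], [0.113, -0.994, 0.0], [-0.0, -0.0, -1.0]]
force: [-0.1, -3.2, 2.3]
opening: 0.459
grasp_force: 1.3
```

Emit:
{"op": "move_arm", "data": {"increments": [{"xyz": [0, -6, 0], "roll": 0, "grip": 46}, {"xyz": [0, -6, 0], "roll": 0, "grip": 46}, {"xyz": [0, -6, 0], "roll": 0, "grip": 46}, {"xyz": [0, -6, 0], "roll": 0, "grip": 46}, {"xyz": [0, -5, 0], "roll": 0, "grip": 46}]}}

```text
time_s: 16.12
position: [0.4465, 0.1107, 0.0415]
tcp_rot: [[0.994, 0.113, -0.0], [0.113, -0.994, 0.0], [-0.0, -0.0, -1.0]]
force: [0.7, -2.5, 1.9]
opening: 0.462
grasp_force: 1.3
```

Emit:
{"op": "move_arm", "data": {"increments": [{"xyz": [0, -4, 0], "roll": 0, "grip": 46}, {"xyz": [0, -3, 0], "roll": 0, "grip": 46}, {"xyz": [0, -2, 0], "roll": 0, "grip": 46}, {"xyz": [0, 0, 0], "roll": 0, "grip": 46}, {"xyz": [0, 3, 0], "roll": 0, "grip": 46}]}}

```text
time_s: 16.53
position: [0.4455, 0.1165, 0.0414]
tcp_rot: [[0.994, 0.113, -0.001], [0.113, -0.994, 0.0], [-0.001, -0.001, -1.0]]
force: [0.8, 0.5, -0.2]
opening: 0.459
grasp_force: 0.0
```

Emit:
{"op": "move_arm", "data": {"increments": [{"xyz": [0, 2, 0], "roll": 0, "grip": 46}, {"xyz": [0, 0, -15], "roll": 0, "grip": 46}, {"xyz": [0, 0, -25], "roll": 0, "grip": 46}, {"xyz": [0, 0, -35], "roll": 0, "grip": 46}, {"xyz": [0, 0, -40], "roll": 0, "grip": 46}]}}

```text
time_s: 16.95
position: [0.4445, 0.1136, 0.1564]
tcp_rot: [[0.994, 0.112, -0.005], [0.112, -0.994, 0.0], [-0.005, -0.001, -1.0]]
force: [1.4, -0.4, -0.1]
opening: 0.46
grasp_force: 0.0
```

```bash
python3 plan.py 445 330 230 96.5 35|head -5
```

```text
t 16.95 pos [444.5 113.6 156.4] angY -83.6 D [  0.5 216.4  73.6] roll -0.002 n 7 open 0.46 F [ 1.4 -0.4 -0.1] q6 83.9
final-axes total tool shift [  24.2 -215.   -73.5]
1 [3.5, -30.7, -10.5] -0.0002
2 [3.5, -30.7, -10.5] -0.0002
3 [3.5, -30.7, -10.5] -0.0002
```

Now I move the arm out of the camera's view, to the left, and check.

Emit:
{"op": "move_arm", "data": {"increments": [{"xyz": [4, -20, -12], "roll": 0, "grip": 46}, {"xyz": [4, -32, -12], "roll": 0, "grip": 46}, {"xyz": [4, -32, -12], "roll": 0, "grip": 46}, {"xyz": [4, -32, -12], "roll": 0, "grip": 46}, {"xyz": [4, -32, -12], "roll": 0, "grip": 46}]}}

```text
time_s: 17.37
position: [0.449, 0.2643, 0.2172]
tcp_rot: [[0.994, 0.111, -0.001], [0.111, -0.994, 0.0], [-0.001, -0.0, -1.0]]
force: [-0.1, -0.2, 0.7]
opening: 0.46
grasp_force: 0.0
```

Emit:
{"op": "move_arm", "data": {"increments": [{"xyz": [4, -32, 0], "roll": 0, "grip": 46}, {"xyz": [4, -32, 0], "roll": 0, "grip": 46}, {"xyz": [0, -20, 0], "roll": 0, "grip": 46}, {"xyz": [0, 0, 0], "roll": 0, "grip": 46}, {"xyz": [0, 0, 0], "roll": 0, "grip": 46}]}}

```text
time_s: 17.78
position: [0.4473, 0.3479, 0.216]
tcp_rot: [[0.993, 0.114, -0.001], [0.114, -0.993, -0.001], [-0.001, 0.001, -1.0]]
force: [-0.2, -1.1, 0.5]
opening: 0.461
grasp_force: 0.0
```

```bash
python3 - <<'E'
from h import *
np.set_printoptions(precision=4,suppress=True)
im,d=bot.capture("top");cv2.imwrite("pics/t4.png",im[:,:,::-1])
W=world("top",d);a=np.radians(-1.5);T=np.array([[np.cos(a),-np.sin(a)],[np.sin(a),np.cos(a)]])
m=(d>0)&(W[...,2]>.050)&(W[...,2]<.07)&(W[...,0]<.7)&(W[...,0]>.36)&(np.abs(W[...,1])<.24)
n,L,s,c=cv2.connectedComponentsWithStats(m.astype(np.uint8));Q=[]
for i in range(1,n):
    if s[i,4]>30:
        w=W[L==i].mean(0);Q.append(w[:2]);print(s[i,4],c[i],w,"tray",(w[:2]-[.5373,-.018])@T)
Q=np.array(Q);print((np.linalg.norm(Q[:,None]-Q[None],axis=2)*1000).round())
E
```

```text
272 [278.6728 150.2206] [0.6231 0.1037 0.0599] tray [0.0826 0.1239]
283 [441.0212 164.0883] [ 0.6263 -0.1461  0.0596] tray [ 0.0923 -0.1257]
618 [227.2346 193.9061] [0.5477 0.1734 0.0544] tray [0.0054 0.1916]
282 [351.1631 211.0887] [ 0.5394 -0.0158  0.0602] tray [0.002  0.0022]
262 [477.5802 224.6985] [ 0.5384 -0.2037  0.0587] tray [ 0.0059 -0.1856]
305 [255.859  265.4525] [0.4457 0.1141 0.0605] tray [-0.095   0.1297]
321 [431.4611 279.9221] [ 0.4513 -0.139   0.0601] tray [-0.0828 -0.1232]
[[  0. 250. 103. 146. 319. 178. 297.]
 [250.   0. 329. 157. 105. 317. 175.]
 [103. 329.   0. 189. 377. 118. 327.]
 [146. 157. 189.   0. 188. 160. 151.]
 [319. 105. 377. 188.   0. 331. 108.]
 [178. 317. 118. 160. 331.   0. 253.]
 [297. 175. 327. 151. 108. 253.   0.]]
```

View pics/t4.png

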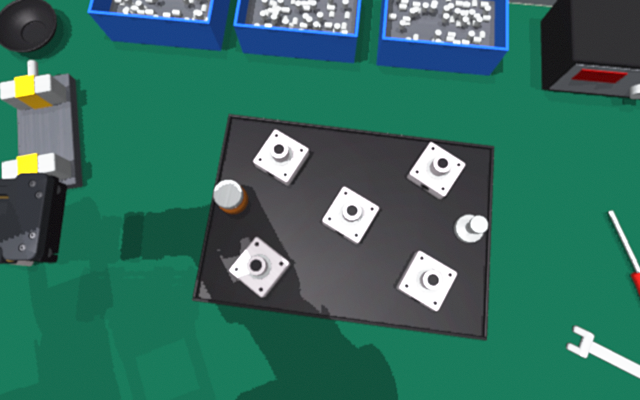

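The castings stand at the four corners, (279,150), (441,164), (256,265) and (431,280), and at the centre, (351,211). The closest pair is 146 mm apart, and the pot and gauge have not moved.

```bash
python3 -c "
from rig import bot
print(bot.hand_in())"
```

```text
the job is handed in; nothing more can be done
None
```

I slid the castings apart and handed the job in at about 18 s: one stands near each corner and one at the centre, at least 146 mm apart, with the pot and gauge unmoved and readings of about 5 N or less while sliding. The hand-in gave no verdict.

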